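# Fit the new lock core to the cash box and hold its catch open with the key

### The arm

A 7-joint arm with a two-finger parallel gripper is mounted at the origin on a cart in front of the work surface, level with it; the furniture and walls round the work are solid. World frame = base frame: x ahead of the robot, y to its left, z up, the work surface at z = 0. Lengths are in m, angles in degrees, forces in N, time in s.
With the tool pointing down it reaches from about 0.375 to 0.925 m from the base axis. Payload 3.1 kg.
Tool frame: the origin (TCP) lies at the very end of the fingers, on their centre line; the grasp point (between the pads) lies 19 mm behind it; z points along the fingers, y is the line along which they close (so a half turn about z gives the same grasp; the last joint's range is limited). The gripper opens to 85 mm and grips with 20 to 120 N. Pads are 22 mm wide; open, the fingers measure 114 mm over their backs; the gripper's body (76 mm by 85 mm) begins 54 mm behind the grasp point. The pads swing forward as they close: fully open they stand 13 mm farther back than shut.
Start: joints at [63.495, 21.939, 2.515, 91.553, -1.026, 66.532, -2.859], TCP at [0.232, -0.607, 0.231] pointing down, gripper open.
Joint ranges: [-149.38, 149.38], [-23.57, 123.04], [-84.95, 90], [0, 143.3], [-89.99, 269.99], [3.08, 112.72], [-163.45, 163.45]. Speed limits (degrees/s): [159.86, 159.86, 180, 180, 180, 180, 180].

### API

Orientations are given as a 3x3 rotation matrix whose columns are the frame's x, y, z axes.
In Python, from rig import arm, imaging gives the robot as it stands.
- The arm moves only by the shell command python3 -m pendant 'ROWS' [FORCE]. ROWS is JSON, a list of rows, each a list of 3 entries, a list of its own where there are three numbers: the shift along the tool's x, y, z in mm, then the turn about the tool's z in degrees, then the closure, from 0 (fully open) to 1 (shut). In form: [[[x, y, z], roll, hand], ...]. A call has 1 to 12 rows; each row is the pose to reach, as a shift and turn from the pose commanded when the call began, along the tool's axes at that moment; what a row does not reach only later rows make up. A row lasts 1/8 s, in which the tool goes at most 62.5 mm and 10.7 degrees, less where a joint would pass 70% of its speed; a pose out of reach is approached as far as the arm can. A call with a gripper value outside its range is refused whole. The fingers move at their own pace and stop on an object; FORCE is the grip in N (left out, the last holds). Time passes only in rows, so rows that repeat a pose let the fingers close. It gives the time, the measured TCP pose, the force, the opening and the grip force at its end, in the units of the state.
- arm.state(): the state, without advancing time (a new reading comes with each control period).
- imaging.camera(name): name is "scene" or "top"; returns (picture, depth): 384x512x3 uint8, blue, green, red; 384x512 float32, m along the optical axis (not along the pixel's ray), 0 where there is no reading.
- imaging.camera_model(name): a dict with "camera_matrix" (3x3 intrinsics, pixels), "rvec" (rotation vector, rad) and "tvec" (3), from world to camera coordinates, as OpenCV has them. Camera axes: x right, y down, z forward; pixel columns grow to the right and rows downward; lengths in m; the calibration is good to about 2 mm. A picture is of the moment at which its call begins. camera_model takes no time and is no camera call.
- arm.job_done(): hands the job in; it is judged then, once.
Trained networks look in the newest picture that a camera, given by its name, has taken for a name from the list of things; names that differ only in an ending like _2 or _b are one class to them, and where a whole thing is asked for, a point or a joint stands for the part that bears it (a point fixed in the world has none). Each returns a list of dicts, best first, with "confidence" (0 to 1); they miss things now and then, are a little off and sometimes report something else, mostly with a low value. They report only what shows in the picture. A call takes as long as a camera call. They do not tell look-alikes from the thing itself.
- imaging.recognise(camera, query): "box" ([left, top, right, bottom] in pixels, round what is visible of it).
- imaging.mark_of(camera, query): "at" ([column, row] in pixels: a listed point, or the origin of a listed thing).
The state is a dict: "time_s": time; "joint_pos": joint angles; "qvel": joint speeds; "joint_efforts": joint torques, N m; "tool_pos": TCP position; "tcp_rot": TCP orientation; "ft_force": force on the tool from outside, world axes, zero at the start; "ft_torque": the same for the moment, N m; "grip_width": opening from 0.0 (shut) to 1.0 (fully open); "gripper_force": force on a finger pad.
Only numpy, scipy, OpenCV 4.12 (cv2) and the standard library are available. Lean on these libraries where they do the work, as an engineer would, in place of code of your own. Each camera call takes 0.05 s, during which the arm holds its last target. There are 200 camera calls.

### The job

The cash box is getting its new lock: take the rectangular lock core that stands on the table, put it keyhole up into the matching opening in the lid and press it fully home, flush with the lock plate. Then take the cash box key, the one with the square head, from the wooden key stand, push it all the way into the lock (wiggle it a little if the wafers stick), turn it a quarter turn clockwise to the stop against the spring, and finish while still gripping the key and holding it turned, so that I can lift the lid. Leave the round-headed key and the other things on the table where they are.

Things in the scene. Friction and masses are not known exactly. Their poses are not given: they have to be found in the camera images.
- cash_box: Grey steel cash box, fixed, 160 (x) x 220 (y) x 90 mm high, origin at the centre of its underside, front (a strike plate with the bolt's end) to -x. On the lid, 40 mm in front of the middle, a steel lock plate 60 x 52 mm, 2.5 mm proud, round the lock opening; behind it, 58 mm from the lock, a flat bail handle 9 mm above the lid.
- lock_seat (a point): Centre of the lock opening in the lid, level with the lock plate's face, 92.5 mm above the table. z up, x along the opening's long side (to the box's back), y its short side. Opening 36 x 28 mm with a 2.5 mm bevel, 36 mm deep. Sprung detents in its end walls stop the core about 10 mm proud; about 10 to 15 N presses it home, where they click in. A drive bar on its floor enters the core's underside by itself.
- lock_core: New lock core: steel block 34 (x) x 26 (y) x 36 (z) mm with a round brass plug and keyhole in its top, standing loose on the table; foot chamfered, waisted at both ends just above it. Origin: centre of its underside, z up. Fits the opening either way round (half turn), 1 mm clear each side. Keyhole 13.5 (x) by 5.5 (y) mm, mouth bevelled 1.5 mm, 27 mm deep, centred.
- core_face (a point): Centre of the core's top face (middle of the keyhole), 36 mm above the core's origin; axes as the core's. Flush means level with lock_seat.
- cash_key: Cash box key, the one with the larger, SQUARE black head. Stands blade down in a slot of the key stand. Origin: centre of the shoulder's underside, where the blade begins; z up the key, x along the blade's width. Blade 12 (x) x 4 (y) mm, 25 mm long below the origin, tip tapered; shoulder 20 x 8 x 6 mm; head 32 (x) x 9 (y) mm from z = 12 to 42 mm: grip across its 9 mm. Reversible (half turn).
- other_key: A key for another lock, the one with the smaller ROUND head (diameter 24 mm, 9 mm thick, top 36 mm above its shoulder), narrower blade (7 mm), otherwise like the first and in the other slot, 56 mm away; which key is in which slot varies. It does not turn this lock. It stays there.
- key_stand: Dark wooden block, fixed, 46 (x) x 116 (y) x 32 mm high, origin at the centre of its underside, with two slots 28 mm deep at y = +28 and -28 mm; the keys' shoulders rest on its top, their heads' width along its y.
- lock_plug (a joint): Turn of the brass plug in the core: 0 with the keyhole along the core's x, grows clockwise seen from above, stop at 1.6 rad. Two sprung, sticky wafers in the keyhole catch the key at about 5 to 12 N and hold the plug until the key is about 5 mm from fully in (shoulder on the core's face, key origin at core_face).
- cash_box_cam (a joint): Angle of the cam under the seat, driven by the plug, that draws the bolt: 0 at rest, grows clockwise seen from above, sprung back to 0 (about 0.1 N m when turned). Play between key, plug and cam is about 0.3 to 0.4 rad in all: turn the key 1.7 to 1.8 rad from straight to be at the stop (cam about 1.3 to 1.5). The bolt is clear of its strike beyond 1.0.
- pine_cone_b: Bystander: small pine cone, 35 x 44 mm high, loose on the table.
- balm_tin: Bystander: round tin, diameter 67 mm, 29 mm high, loose on the table.
- match_box: Bystander: flat match box, 50 x 64 x 15 mm, loose on the table.
- stamp_a: Bystander: wooden hand stamp standing on its face, 72 mm high, loose on the table.
Things that resemble listed ones, but are neither listed nor needed, are in the scene too. Leave any green look-alike of the cash_key alone.

How it is judged:
By the outcome, as a careful person would: the job done as asked, in the order asked, and still so for the second after the job is handed in, while the arm keeps its last pose, push and grip.
It also fails if it takes over 72 s, if anything falls off the work surface, if the arm or the gripper's body presses on something with over 40 N, if the wrist force passes 120 N, or if a joint passes its speed limit or range.

## Working session

There is one attempt and no reset: what is moved stays moved. The work goes in short steps, Python scripts to look and compute and a shell command to move; the robot and the scene stay as the last step left them, time stands still between calls to the robot, and variables do not carry over. Pictures are saved under pics/ and viewed, at most 10 in all, crops included, and the job is handed in when it is done.

```bash
ls; mkdir -p pics
python3 - <<'E'
from rig import arm, imaging
import cv2,numpy as np
for c in("top","scene"):
    im,d=imaging.camera(c); cv2.imwrite(f"pics/{c}0.png",im); np.save(f"pics/{c}0.npy",d)
    m=imaging.camera_model(c);print(c,m)
    for q in("lock_core","core_face","lock_seat","cash_key","other_key","key_stand","cash_box"):
        print(q,[(np.round(r["at"]),round(r["confidence"],2)) for r in imaging.mark_of(c,q)][:3])
s=arm.state();print({k:np.round(s[k],3) for k in s})
E
```

```text
pics
top {'camera_matrix': array([[415.02584317,   0.        , 255.90420619],
       [  0.        , 415.02584317, 191.37809997],
       [  0.        ,   0.        ,   1.        ]]), 'rvec': array([ 2.16090113, -2.13356249,  0.09689635]), 'tvec': array([-0.14966408,  0.53804453,  1.01718367])}
lock_core [(array([250., 238.]), 0.65)]
core_face [(array([247., 235.]), 0.45)]
lock_seat [(array([146., 190.]), 0.89), (array([322., 181.]), 0.39)]
cash_key [(array([349., 183.]), 0.6), (array([250., 236.]), 0.59), (array([248., 236.]), 0.47)]
other_key [(array([323., 184.]), 0.48)]
key_stand [(array([333., 186.]), 0.82), (array([245., 233.]), 0.57)]
cash_box [(array([203., 247.]), 0.69), (array([159., 179.]), 0.67)]
scene {'camera_matrix': array([[370.81645903,   0.        , 256.41029049],
       [  0.        , 370.81645903, 198.38747637],
       [  0.        ,   0.        ,   1.        ]]), 'rvec': array([ 1.86765372, -1.19358922,  0.63166947]), 'tvec': array([-0.37787465,  0.31337173,  0.71812716])}
lock_core [(array([220., 245.]), 0.74), (array([321., 239.]), 0.57), (array([329., 227.]), 0.
[... 213 characters left out ...]
., 238.]), 0.93)]
cash_box [(array([179., 200.]), 0.91), (array([225., 235.]), 0.27)]
{'time_s': np.float64(0.8), 'joint_pos': array([63.494, 21.936,  2.515, 91.55 , -1.028, 66.532, -2.86 ]), 'qvel': array([-0.058,  0.073,  0.045,  0.056, -0.012, -0.008,  0.117]), 'joint_efforts': array([-0.0000e+00, -4.3338e+01,  1.0230e+00, -2.4990e+01,  1.0000e-02,
        2.0000e-03,  0.0000e+00]), 'tool_pos': array([ 0.232, -0.607,  0.231]), 'tcp_rot': array([[ 0.934,  0.357,  0.   ],
       [ 0.357, -0.934, -0.   ],
       [ 0.   ,  0.   , -1.   ]]), 'ft_force': array([0.078, 0.122, 0.386]), 'ft_torque': array([ 0.008,  0.029, -0.053]), 'gripper_force': np.float64(0.0), 'grip_width': np.float64(0.999)}
```

View pics/top0.png

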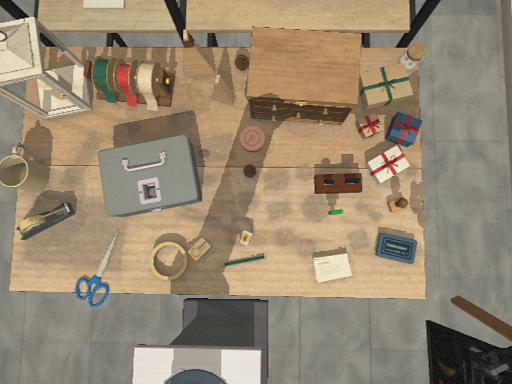

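View pics/scene0.png

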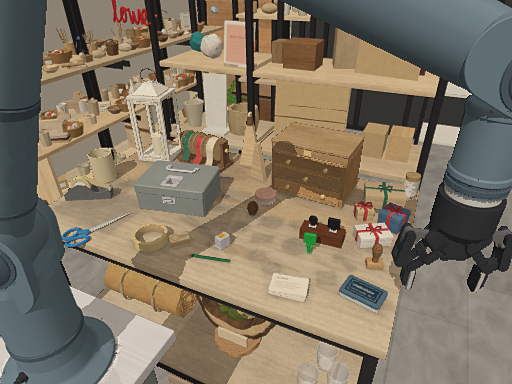

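The top view shows the box with its lock plate near (149,190), the core near (245,237), the stand near (338,183) with keys at about (323,182) and (352,182), and the green decoy at (335,212). I'll zoom in next.

```bash
cat > h.py <<'E'
import cv2,numpy as np
from rig import arm,imaging
def model(c):
    m=imaging.camera_model(c);return np.array(m["camera_matrix"]),cv2.Rodrigues(np.array(m["rvec"]))[0],np.array(m["tvec"]).ravel()
def ray(c,u,v):
    K,R,t=model(c);d=R.T@np.linalg.solve(K,[u,v,1.]);return -R.T@t,d
def onz(c,u,v,z):
    o,d=ray(c,u,v);return o+d*(z-o[2])/d[2]
def cloud(c,dep):
    K,R,t=model(c);v,u=np.mgrid[:dep.shape[0],:dep.shape[1]]
    p=np.stack([(u-K[0,2])/K[0,0]*dep,(v-K[1,2])/K[1,1]*dep,dep],-1)
    return (p-t)@R
def proj(c,p):
    K,R,t=model(c);q=K@(R@np.asarray(p)+t);return q[:2]/q[2]
E
python3 - <<'E'
from h import *
a=cv2.imread("pics/top0.png");b=cv2.imread("pics/scene0.png")
z=lambda im,x,y,w,h,s:cv2.resize(im[y:y+h,x:x+w],None,fx=s,fy=s,interpolation=cv2.INTER_CUBIC)
r1=np.hstack([z(a,120,165,60,50,6.5),z(a,215,212,60,50,6.5)])
r2=np.hstack([z(a,305,165,60,50,6.5),z(b,290,205,60,50,6.5)])
cv2.imwrite("pics/z0.png",np.hstack([np.vstack([r1,r2])])[:600,:800])
P=cloud("top",np.load("pics/top0.npy"))
def reg(x0,y0,x1,y1,zlo,zhi):
    p=P[y0:y1,x0:x1].reshape(-1,3);q=p[(p[:,2]>zlo)&(p[:,2]<zhi)]
    r=cv2.minAreaRect((q[:,:2]*1000).astype(np.float32));print(len(q),np.round(q.mean(0),4),r)
reg(230,222,262,252,.028,.045)   # core top
reg(300,165,375,200,.025,.038)   # stand top
reg(300,165,337,200,.05,.09)
reg(338,165,375,200,.05,.09)
reg(95,130,205,220,.08,.0915)
for x in (P[237,245],P[190,149],P[181,323],P[181,352]):print(x)
P2=cloud("scene",np.load("pics/scene0.npy"));
P=P2
reg(200,225,245,260,.028,.045); reg(290,205,323,240,.045,.09);reg(323,205,350,240,.045,.09)
E
```

```text
136 [ 0.4243 -0.1163  0.0351] ((424.2807312011719, -116.16795349121094), (25.620759963989258, 33.6428337097168), 67.75633239746094)
786 [ 0.5656 -0.3513  0.0316] ((568.2467041015625, -367.429443359375), (61.525211334228516, 158.4814453125), 10.507814407348633)
44 [ 0.5628 -0.3202  0.064 ] ((563.4169921875, -320.7162780761719), (9.240445137023926, 23.207820892333984), 4.629907608032227)
66 [ 0.5651 -0.375   0.0705] ((565.5982055664062, -375.29248046875), (9.38227367401123, 30.0950984954834), 1.6340529918670654)
4952 [0.571  0.1188 0.0889] ((571.9098510742188, 120.7950210571289), (165.90167236328125, 225.32904052734375), 11.728401184082031)
[ 0.42539078 -0.11551772 -0.00278889]
[0.53701726 0.12076578 0.05836062]
[ 0.56767028 -0.31109588  0.03284666]
[ 0.56229432 -0.37499008  0.07471367]
106 [ 0.4239 -0.1167  0.0341] ((425.5233459472656, -116.01603698730469), (27.63101577758789, 34.3983268737793), 68.17176055908203)
150 [ 0.519  -0.3298  0.0594] ((526.3255004882812, -326.4728698730469), (89.23100280761719, 31.072216033935547), 15.651275634765625)
125 [ 0.5645 -0.3768  0.0616] ((566.0716552734375, -375.9659729003906), (31.728540420532227, 11.920105934143066), 86.43843841552734)
```

View pics/z0.png

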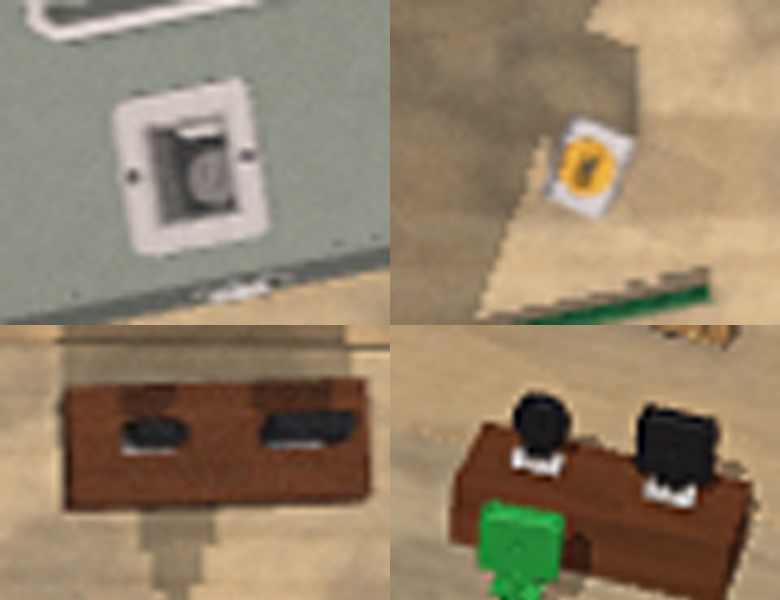

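The left slot (crop, round head at about (323,182) in the image) holds the other key. The square head is on the right, at y ≈ -0.375. The core stands with its brass face up, long axis at about -22°. Next I'll refine the plate pose and the key.

Run:
```python
from h import *
a=cv2.imread("pics/top0.png");d=np.load("pics/top0.npy")
P=cloud("top",d)
# lid: box mask by z, largest component
m=((P[...,2]>.075)&(P[...,2]<.105)).astype(np.uint8);m[:, :90]=0;m[:,215:]=0;m[:125]=0;m[225:]=0
n,l,s,c=cv2.connectedComponentsWithStats(m);k=1+np.argmax(s[1:,4]);
cn=cv2.findContours((l==k).astype(np.uint8),0,1)[0][0].reshape(-1,2)
w=np.array([onz("top",u,v,.09)[:2] for u,v in cn])*1000
print("lid",cv2.minAreaRect(w.astype(np.float32)), s[k])
# plate: bright pixels
S=6;g=cv2.resize(a[165:212,125:175],None,fx=S,fy=S,interpolation=cv2.INTER_CUBIC)
gray=cv2.cvtColor(g,6);hsv=cv2.cvtColor(g,40)
print(np.percentile(gray,[5,50,90,97]))
pl=(gray>175).astype(np.uint8)
n,l,s,c=cv2.connectedComponentsWithStats(pl);k=1+np.argmax(s[1:,4])
cn=max(cv2.findContours((l==k).astype(np.uint8),0,1)[0],key=len).reshape(-1,2)
w=np.array([onz("top",125+(u+.5)/S-.5,165+(v+.5)/S-.5,.0925)[:2] for u,v in cn])*1000
print("plate",cv2.minAreaRect(w.astype(np.float32)))
for r in (imaging.mark_of("top","lock_seat")[:2]+imaging.mark_of("scene","lock_seat")[:1]):print(r)
print(onz("top",146,190,.0925),onz("scene",170,180,.0925))
# green
hsv=cv2.cvtColor(a,40);g=(hsv[...,0]>50)&(hsv[...,0]<75)&(hsv[...,1]>150);g[:195]=0;g[225:]=0;g[:,:310]=0;g[:,360:]=0
p=P[g];print("green",len(p),p.min(0),p.max(0))
```

```text
lid ((570.4251708984375, 118.44837188720703), (165.01620483398438, 224.89956665039062), 11.72481918334961) [  97  134  101   82 6088]
[ 97. 144. 194. 203.]
plate ((546.9525146484375, 114.18256378173828), (28.27713394165039, 50.11585235595703), 12.851130485534668)
{'at': [145.8, 190.1], 'confidence': 0.89}
{'at': [322.3, 181.4], 'confidence': 0.39}
{'at': [170.2, 179.6], 'confidence': 0.64}
[0.53287355 0.11806883 0.0925    ] [0.5321973  0.11870068 0.0925    ]
green 40 [ 0.48505992 -0.34938753  0.06307738] [ 0.49278969 -0.32088734  0.07028106]
```

```bash
cat >> h.py <<'E'
from scipy.optimize import minimize
def fitrect(c,im,x0,L,W,z,dark=False,off=.0015,n=40):
    """pose (x,y,deg) of a bright L x W rectangle at height z: inside-minus-outside contrast along its outline"""
    g=cv2.GaussianBlur(cv2.cvtColor(im,6),(0,0),.7).astype(np.float32);K,R,t=model(c)
    s=np.linspace(-.42,.42,n)
    def ring(o):
        l,w=L+2*o,W+2*o
        return np.vstack([np.c_[s*L,0*s+w/2],np.c_[s*L,0*s-w/2],np.c_[0*s+l/2,s*W],np.c_[0*s-l/2,s*W]])
    A,B=ring(-off),ring(off)
    def val(p,r):
        a=np.radians(p[2]);M=np.array([[np.cos(a),-np.sin(a)],[np.sin(a),np.cos(a)]])
        q=np.c_[r@M.T+np.array(p[:2])/1000,np.full(len(r),z)]@R.T+t
        q=q@K.T;q=(q[:,:2]/q[:,2:]).astype(np.float32)
        return cv2.remap(g,q[:,0],q[:,1],cv2.INTER_LINEAR).ravel()
    f=lambda p:(1 if dark else -1)*np.mean(val(p,A)-val(p,B))
    best=min((minimize(f,np.array(x0)+[dx,dy,da],method="Nelder-Mead",options=dict(initial_simplex=np.array(x0)+[dx,dy,da]+np.array([[0,0,0],[3,0,0],[0,3,0],[0,0,3]]))) for dx in(-4,0,4) for dy in(-4,0,4) for da in(-3,3)),key=lambda r:r.fun)
    return np.round(best.x,2),round(best.fun,1)
E
python3 - <<'E'
from h import *
print(onz("top",149.2-.4,191-.4,.0925))
for c in("top","scene"):
    im=cv2.imread(f"pics/{c}0.png")
    print(c,"plate",fitrect(c,im,[533,115,10],.060,.052,.0925,off=.002),"hole",fitrect(c,im,[533,115,10],.038,.030,.0925,dark=True,off=.002))
    print("core",fitrect(c,im,[424.5,-116,-22],.034,.026,.036,off=.0015))
    print("key",fitrect(c,im,[565.5,-375.3,90],.032,.009,.032+.042,dark=True,off=.0015))
    print("stand",fitrect(c,im,[565.5,-347,0],.046,.116,.032,dark=True,off=.002))
E
```

```text
[0.53150493 0.11126505 0.0925    ]
top plate (array([531.77, 111.34,  12.26]), np.float64(-32.4)) hole (array([531.79, 110.55,  12.35]), np.float64(-52.0))
core (array([ 424.21, -117.65,  -23.65]), np.float64(-21.7))
key (array([ 563.53, -381.61,   89.1 ]), np.float64(-18.2))
stand (array([ 562.15, -347.25,    2.15]), np.float64(-48.8))
scene plate (array([532.19, 113.21,  11.68]), np.float64(-17.9)) hole (array([531.83, 112.21,  18.58]), np.float64(-14.2))
core (array([ 424.04, -117.05,  -24.68]), np.float64(-21.1))
key (array([ 555.22, -378.29,  102.18]), np.float64(-40.9))
stand (array([ 566.68, -349.6 ,    6.54]), np.float64(-26.0))
```

```bash
cat >> h.py <<'E'
def go(x,y,z,phi):
    "shift (mm, tool axes) and roll (deg) to TCP x,y,z (mm), tool-x azimuth phi"
    s=arm.state();R=np.array(s["tcp_rot"]);d=R.T@(np.array([x,y,z])-1000*np.array(s["tool_pos"]))
    f=np.degrees(np.arctan2(R[1,0],R[0,0]));r=-((phi-f+180)%360-180)
    print(np.round(d,1),"roll",round(r,1),"rows>=",round(max(np.linalg.norm(d)/62.5,abs(r)/10.7),1),"tilt",np.round(R[:,2],3),"j7",round(s["joint_pos"][6],1))
E
python3 -c "
from h import *
go(424.2,-117,120,-23);go(424.2,-117,18,-23)"
```

```text
[ 354.5 -389.4  111.3] roll 43.9 rows>= 8.6 tilt [ 0. -0. -1.] j7 -2.9
[ 354.5 -389.4  213.3] roll 43.9 rows>= 9.1 tilt [ 0. -0. -1.] j7 -2.9
```

```bash
python3 -m pendant '[[[354.5,-389.4,111.3],44,0.35],[[354.5,-389.4,111.3],44,0.35],[[354.5,-389.4,111.3],44,0.35],[[354.5,-389.4,111.3],44,0.35],[[354.5,-389.4,111.3],44,0.35],[[354.5,-389.4,111.3],44,0.35],[[354.5,-389.4,111.3],44,0.35],[[354.5,-389.4,111.3],44,0.35],[[354.5,-389.4,111.3],44,0.35],[[354.5,-389.4,111.3],44,0.35],[[354.5,-389.4,111.3],44,0.35],[[354.5,-389.4,111.3],44,0.35]]' 40; python3 -c "
from h import *
go(424.2,-117,18,-23)
for c in('top','scene'):
    im,d=imaging.camera(c);cv2.imwrite(f'pics/{c}1.png',im)
    print(fitrect(c,im,[424.2,-117,-23],.034,.026,.036))
a=cv2.imread('pics/top1.png')[190:270,195:295];b=cv2.imread('pics/scene1.png')[160:260,160:260]
cv2.imwrite('pics/z1.png',np.hstack([cv2.resize(a,(400,320)),cv2.resize(b,(320,320))]))"
```

```text
time_s: 2.4
tool_pos: [0.4239, -0.1187, 0.1203]
tcp_rot: [[0.919, -0.395, 0.0], [-0.395, -0.919, -0.001], [0.001, 0.0, -1.0]]
ft_force: [-0.6, 1.0, -1.0]
grip_width: 0.65
gripper_force: 0.0
[ -0.5  -1.7 102.3] roll -0.3 rows>= 1.6 tilt [ 0.    -0.001 -1.   ] j7 -105.4
(array([ 416.69, -100.88,  -10.75]), np.float64(-3.7))
(array([ 424.58, -116.25,  -24.87]), np.float64(-13.4))
```

View pics/z1.png

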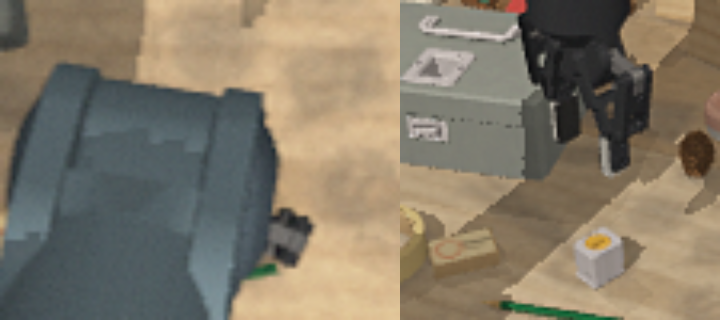

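The core (scene crop, about (600,250)) stands free below the open fingers. The arm blocks the top view. I'll descend and grip.

```bash
python3 -m pendant '[[[0,-2,55],0,0.35],[[0,-2,90],0,0.35],[[0,-2,102],0,0.35],[[0,-2,102],0,0.35],[[0,-2,102],0,0.8],[[0,-2,102],0,0.8],[[0,-2,102],0,0.8],[[0,-2,102],0,0.8],[[0,-2,102],0,0.8]]' 40
```

```text
time_s: 3.62
tool_pos: [0.4265, -0.1157, 0.0195]
tcp_rot: [[0.92, -0.392, 0.003], [-0.392, -0.92, -0.001], [0.003, -0.0, -1.0]]
ft_force: [-0.7, -0.9, 6.5]
grip_width: 0.294
gripper_force: 39.9
```

```bash
python3 -m pendant '[[[0,0,-20],0,0.8],[[0,0,-70],0,0.8],[[0,0,-130],0,0.8],[[0,0,-130],0,0.8]]'; python3 -c "
from h import *
s=arm.state();print(s['grip_width'],s['gripper_force']);go(531.9,111.5,160,12)
im,d=imaging.camera('scene');cv2.imwrite('pics/s2.png',im)"
```

```text
time_s: 4.12
tool_pos: [0.4296, -0.116, 0.1533]
tcp_rot: [[0.92, -0.392, 0.012], [-0.392, -0.92, -0.003], [0.013, -0.002, -1.0]]
ft_force: [0.0, -1.0, -2.2]
grip_width: 0.294
gripper_force: 40.1
0.2940305222096761 40.07225213572383
[   4.9 -249.4   -6.2] roll -35.1 rows>= 4.0 tilt [ 0.012 -0.003 -1.   ] j7 -104.9
```

```bash
python3 -m pendant '[[[5,-250,-6],-35,0.8],[[5,-250,-6],-35,0.8],[[5,-250,-6],-35,0.8],[[5,-250,-6],-35,0.8],[[5,-250,-6],-35,0.8],[[5,-250,-6],-35,0.8],[[5,-250,-6],-35,0.8],[[5,-250,-6],-35,0.8]]'; python3 -c "
from h import *
s=arm.state();print(s['grip_width'],s['gripper_force']);go(531.9,111.5,130,12)
for c in('top','scene'):
    im,d=imaging.camera(c);cv2.imwrite(f'pics/{c}3.png',im)
a=cv2.imread('pics/top3.png')[150:230,100:200];b=cv2.imread('pics/scene3.png')[110:210,120:220]
cv2.imwrite('pics/z3.png',np.hstack([cv2.resize(a,(400,320)),cv2.resize(b,(400,400))[:320]]))"
```

```text
time_s: 5.18
tool_pos: [0.527, 0.1109, 0.1534]
tcp_rot: [[0.979, 0.203, -0.001], [0.203, -0.979, -0.001], [-0.001, 0.001, -1.0]]
ft_force: [0.3, -1.1, -0.8]
grip_width: 0.292
gripper_force: 40.1
0.2924848625430992 40.1403047516942
[ 4.9  0.4 23.4] roll -0.3 rows>= 0.4 tilt [-0.001 -0.001 -1.   ] j7 -102.2
```

View pics/z3.png

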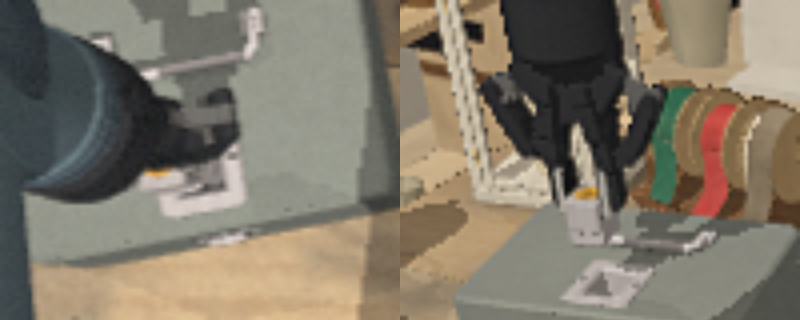

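The core is held between the fingers over the lid, above and behind the plate's image (scene crop (590,200)). I'll go lower and compare poses there.

```bash
python3 -m pendant '[[[5,0,20],0,0.8],[[5,0,29],0,0.8],[[5,0,29],0,0.8],[[5,0,29],0,0.8]]'; python3 -c "
from h import *
go(531.9,111.5,119.5,12)
p=[]
for c in('scene',):
    im,d=imaging.camera(c);cv2.imwrite(f'pics/{c}4.png',im)
    z=arm.state()['tool_pos'][2]+.0165
    print(fitrect(c,im,[531,111,12],.034,.026,z),fitrect(c,im,[531,111,12],.060,.052,.0925,off=.002))
P=cloud(c,d);q=P.reshape(-1,3);q=q[(abs(q[:,0]-.532)<.03)&(abs(q[:,1]-.1115)<.03)&(abs(q[:,2]-z)<.003)]
print(z,len(q),q.mean(0) if len(q) else 0)
b=im[120:210,130:220]
cv2.imwrite('pics/z4.png',cv2.resize(b,(600,600),interpolation=cv2.INTER_CUBIC))"
```

```text
time_s: 5.78
tool_pos: [0.5325, 0.1141, 0.1248]
tcp_rot: [[0.978, 0.207, -0.0], [0.207, -0.978, 0.0], [-0.0, -0.0, -1.0]]
ft_force: [0.5, 0.6, -1.5]
grip_width: 0.294
gripper_force: 40.1
[-1.1  2.4  5.3] roll -0.1 rows>= 0.1 tilt [-0.  0. -1.] j7 -103.4
(array([531.12, 113.23,  35.88]), np.float64(-20.1)) (array([531.77, 113.15,  11.91]), np.float64(-15.1))
0.14166983629436275 59 [0.52794521 0.11398128 0.1413105 ]
```

View pics/z4.png

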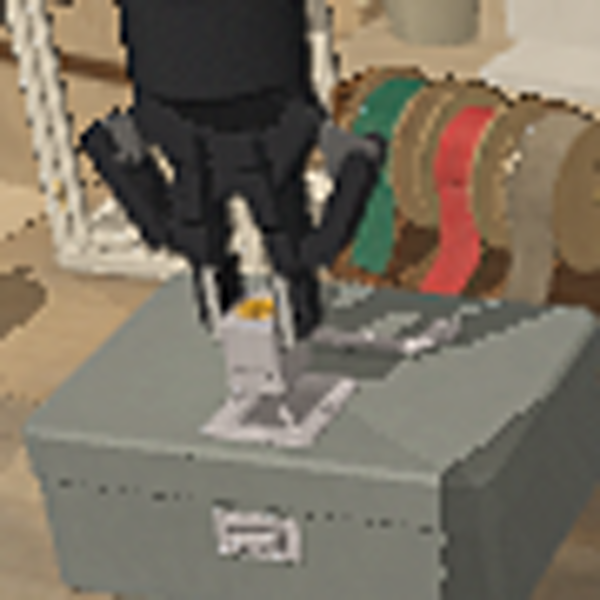

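```bash
python3 -m pendant '[[[0,1,6],0,0.8],[[0,1,12],0,0.8],[[0,1,15],0,0.8],[[0,1,17],0,0.8],[[0,1,18],0,0.8]]'; python3 -m pendant '[[[0,0,0],0,0.8],[[0,0,0],0,0.8]]'
```

```text
time_s: 6.45
tool_pos: [0.5328, 0.1125, 0.107]
tcp_rot: [[0.979, 0.206, 0.0], [0.206, -0.979, -0.001], [-0.0, 0.001, -1.0]]
ft_force: [0.3, -1.2, 0.6]
grip_width: 0.292
gripper_force: 40.3
time_s: 6.7
tool_pos: [0.5328, 0.1125, 0.107]
tcp_rot: [[0.979, 0.206, 0.0], [0.206, -0.979, -0.0], [0.0, 0.0, -1.0]]
ft_force: [1.1, -0.7, -1.3]
grip_width: 0.291
gripper_force: 40.2
```

```bash
python3 -m pendant '[[[0,0,3],0,0.8],[[0,0,6],0,0.8],[[0,0,8],0,0.8],[[0,0,10],0,0.8],[[0,0,10],0,0.8]]'
```

```text
time_s: 7.32
tool_pos: [0.5329, 0.1123, 0.0967]
tcp_rot: [[0.979, 0.206, 0.0], [0.206, -0.979, -0.001], [0.0, 0.001, -1.0]]
ft_force: [1.8, -3.1, -2.4]
grip_width: 0.296
gripper_force: 40.1
```

```bash
python3 -m pendant '[[[0,0,0],0,0.45],[[0,0,0],0,0.45],[[0,0,-20],0,0.45],[[0,0,-35],0,0.6],[[0,0,-35],0,1],[[0,0,-35],0,1],[[0,0,-35],0,1],[[0,0,-35],0,1],[[0,0,-35],0,1]]' ; python3 -c "
from h import *
im,d=imaging.camera('scene');cv2.imwrite('pics/s5.png',im);np.save('pics/s5.npy',d)
P=cloud('scene',d);q=P.reshape(-1,3);q=q[(abs(q[:,0]-.532)<.03)&(abs(q[:,1]-.1125)<.022)&(q[:,2]>.094)&(q[:,2]<.122)]
print(len(q),np.percentile(q,[5,50,95],axis=0)); print(np.histogram(q[:,2]*1000,bins=range(94,124,2)))
print(arm.state()['grip_width'])"
```

```text
time_s: 8.45
tool_pos: [0.5324, 0.1129, 0.1316]
tcp_rot: [[0.979, 0.206, -0.001], [0.206, -0.979, -0.0], [-0.001, -0.0, -1.0]]
ft_force: [1.1, -0.0, -0.7]
grip_width: 0.002
gripper_force: 0.0
79 [[0.51490908 0.09827284 0.09422915]
 [0.52949063 0.10930855 0.1004763 ]
 [0.55120827 0.12531142 0.10431582]]
(array([14,  8, 13, 22, 17,  5,  0,  0,  0,  0,  0,  0,  0,  0]), array([ 94,  96,  98, 100, 102, 104, 106, 108, 110, 112, 114, 116, 118,
       120, 122]))
2.5018230367487385e-05
```

```bash
python3 -m pendant '[[[-0.5,0,15],0,1],[[-0.5,0,25],0,1],[[-0.5,0,29],0,1],[[-0.5,0,31],0,1],[[-0.5,0,33],0,1]]'
```

```text
time_s: 9.12
tool_pos: [0.5297, 0.1125, 0.0999]
tcp_rot: [[0.978, 0.206, -0.006], [0.206, -0.979, -0.003], [-0.007, 0.001, -1.0]]
ft_force: [-10.7, -2.1, 19.7]
grip_width: -0.003
gripper_force: 10.1
```

```bash
python3 -m pendant '[[[0,0,1],0,1],[[0,0,2],0,1],[[0,0,3],0,1],[[0,0,4],0,1],[[0,0,4],0,1]]'
```

```text
time_s: 9.75
tool_pos: [0.532, 0.1127, 0.0944]
tcp_rot: [[0.979, 0.206, -0.001], [0.206, -0.979, 0.0], [-0.001, -0.0, -1.0]]
ft_force: [-0.1, 0.4, -0.9]
grip_width: -0.003
gripper_force: 0.0
```

Clicked in (force gone). Press a little further for flush.

```bash
python3 -m pendant '[[[0,0,1],0,1],[[0,0,2],0,1],[[0,0,3],0,1],[[0,0,3],0,1]]'
```

```text
time_s: 10.25
tool_pos: [0.5323, 0.1129, 0.0922]
tcp_rot: [[0.978, 0.206, -0.0], [0.206, -0.978, -0.0], [-0.0, 0.0, -1.0]]
ft_force: [-0.5, -0.4, 1.4]
grip_width: -0.0
gripper_force: 1.0
```

```bash
python3 -m pendant '[[[0,0,1],0,1],[[0,0,2],0,1],[[0,0,3],0,1],[[0,0,3],0,1]]'; python3 -m pendant '[[[0,0,-10],0,1],[[0,0,-60],0,1],[[0,0,-110],0,0.6],[[0,0,-110],0,0.6]]'; python3 -c "
from h import *
go(563,-374,180,92); go(532,-200,200,92)
im,d=imaging.camera('scene');cv2.imwrite('pics/s6.png',im)
P=cloud('scene',d);q=P.reshape(-1,3);q=q[(abs(q[:,0]-.532)<.03)&(abs(q[:,1]-.1125)<.022)&(q[:,2]>.08)&(q[:,2]<.11)]
print(np.histogram(q[:,2]*1000,bins=range(80,110,2)))"
```

```text
time_s: 10.75
tool_pos: [0.5326, 0.1131, 0.0919]
tcp_rot: [[0.979, 0.206, 0.0], [0.206, -0.979, -0.001], [-0.0, 0.001, -1.0]]
ft_force: [-6.5, -1.4, 16.6]
grip_width: 0.0
gripper_force: 8.4
time_s: 11.25
tool_pos: [0.5361, 0.1141, 0.204]
tcp_rot: [[0.978, 0.206, 0.011], [0.206, -0.978, 0.002], [0.011, 0.0, -1.0]]
ft_force: [0.2, 0.1, -0.0]
grip_width: 0.394
gripper_force: 0.0
[-74.6 483.1  23.3] roll -80.1 rows>= 7.8 tilt [ 0.011  0.002 -1.   ] j7 -100.7
[-68.8 306.5   3.3] roll -80.1 rows>= 7.5 tilt [ 0.011  0.002 -1.   ] j7 -100.7
(array([ 0,  0,  0,  4, 10, 71, 65,  8,  0,  0,  0,  0,  0,  0]), array([ 80,  82,  84,  86,  88,  90,  92,  94,  96,  98, 100, 102, 104,
       106, 108]))
```

```bash
python3 -m pendant '[[[-75,483,23],-80,0.6],[[-75,483,23],-80,0.6],[[-75,483,23],-80,0.6],[[-75,483,23],-80,0.6],[[-75,483,23],-80,0.6],[[-75,483,23],-80,0.6],[[-75,483,23],-80,0.6],[[-75,483,23],-80,0.6],[[-75,483,23],-80,0.6],[[-75,483,23],-80,0.6],[[-75,483,23],-80,0.6]]'
python3 - <<'E'
from h import *
T,d=imaging.camera("top");cv2.imwrite("pics/top7.png",T);S,ds=imaging.camera("scene");cv2.imwrite("pics/s7.png",S)
for c,im in(("top",T),("scene",S)):
    print(c,"plate",fitrect(c,im,[532,112,12],.060,.052,.0925,off=.002))
    # brass centroid
    h=cv2.cvtColor(im,40);m=(h[...,0]>12)&(h[...,0]<32)&(h[...,1]>110)&(h[...,2]>110)
    u,v=proj(c,[.532,.1125,.0925]);V,U=np.nonzero(m);k=np.hypot(U-u,V-v)<12
    sat=h[...,1][V[k],U[k]].astype(float)
    print(" brass",k.sum(),onz(c,U[k].mean(),V[k].mean(),.0925),"flow seat px",u,v)
# square head in scene depth
P=cloud("scene",ds);q=P[200:245,322:352].reshape(-1,3);g=q[(q[:,2]>.046)&(q[:,2]<.072)&(abs(q[:,0]-.563)<.02)]
print("scene head",len(g),np.median(g,axis=0),np.percentile(g,[5,95],axis=0), np.polyfit(g[:,1],g[:,0],1))
P=cloud("top",np.load("pics/top0.npy"));q=P[165:200,338:375].reshape(-1,3);g=q[(q[:,2]>.069)&(q[:,2]<.08)]
print("top head",len(g),g.mean(0),np.percentile(g,[0,100],axis=0), np.polyfit(g[:,1],g[:,0],1))
q0=P[165:200,300:375].reshape(-1,3);g=q0[(abs(q0[:,2]-.032)<.003)];print(np.percentile(g,[1,99],axis=0))
go(563,-374,180,92)
a=cv2.resize(T[150:220,305:375],(400,400),interpolation=2);b=cv2.resize(S[150:250,270:370],(400,400),interpolation=2)
cv2.imwrite("pics/z7.png",np.hstack([a,b]))
E
```

```text
time_s: 12.68
tool_pos: [0.559, -0.3717, 0.1751]
tcp_rot: [[-0.037, 0.999, -0.001], [0.999, 0.037, 0.003], [0.003, -0.001, -1.0]]
ft_force: [0.5, 1.2, 0.0]
grip_width: 0.398
gripper_force: 0.0
top plate (array([531.87, 111.28,  11.63]), np.float64(-34.8))
 brass 60 [0.53186206 0.1116021  0.0925    ] flow seat px 148.2962571768377 190.3885415886808
scene plate (array([532.19, 113.21,  11.68]), np.float64(-17.8))
 brass 18 [0.5341687  0.11343664 0.0925    ] flow seat px 171.65637834599914 180.45232026405606
scene head 102 [ 0.56392919 -0.37691488  0.06047629] [[ 0.56125496 -0.39093486  0.04797045]
 [ 0.56930899 -0.36220529  0.07100539]] [-0.05128255  0.54485857]
top head 50 [ 0.56595477 -0.3757104   0.07302301] [[ 0.56051633 -0.39026636  0.06913688]
 [ 0.57028545 -0.36098268  0.07676857]] [-0.05436481  0.54552935]
[[ 0.54230841 -0.43750002  0.02913549]
 [ 0.60714442 -0.29139917  0.03489496]]
[-2.3  3.5 -4.1] roll 0.2 rows>= 0.1 tilt [ 0.     0.001 -1.   ] j7 23.2
```

View pics/z7.png

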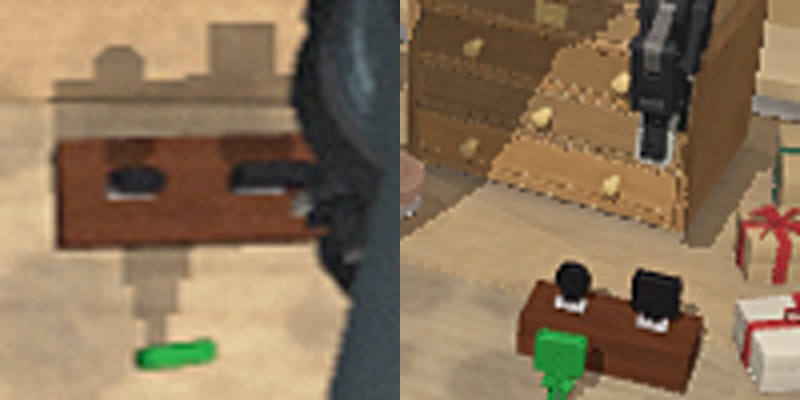

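The top crop shows the square head at (270,178) beside the gripper. The scene crop has it at (657,290), with the fingers above and the green decoy clear of the path. I'll approach.

```bash
python3 -m pendant '[[[-4,6,40],-1,0.6],[[-4,6,75],-1,0.6],[[-4,6,75],-1,0.6],[[-4,6,75],-1,0.6]]'
python3 - <<'E'
from h import *
go(565.5,-375.8,41,93)
T,d=imaging.camera("top");cv2.imwrite("pics/top8.png",T);S,ds=imaging.camera("scene");cv2.imwrite("pics/s8.png",S)
a=cv2.resize(T[150:220,305:375],(400,400),interpolation=2);b=cv2.resize(S[185:250,295:360],(400,400),interpolation=2)
cv2.imwrite("pics/z8.png",np.hstack([a,b]))
E
```

```text
time_s: 13.28
tool_pos: [0.5659, -0.3783, 0.1026]
tcp_rot: [[-0.052, 0.999, 0.002], [0.999, 0.052, -0.001], [-0.001, 0.002, -1.0]]
ft_force: [-0.1, 0.1, 0.3]
grip_width: 0.398
gripper_force: 0.0
[ 2.6 -0.4 61.6] roll -0.0 rows>= 1.0 tilt [ 0.002 -0.001 -1.   ] j7 22.6
```

View pics/z8.png

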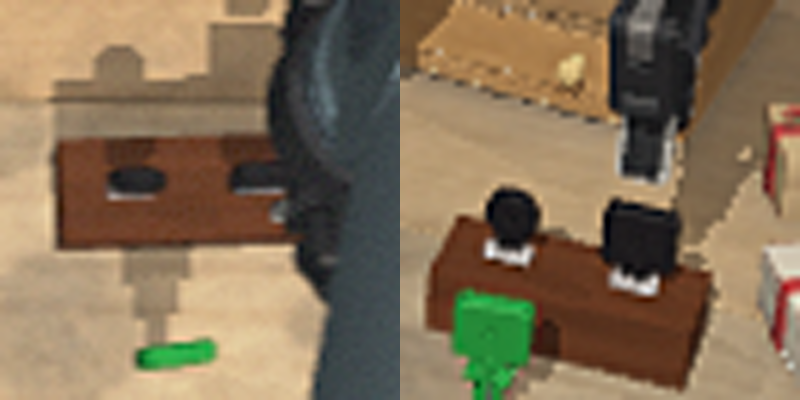

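The fingers stand centred above the square head at scene crop (640,235). I'll descend and grip.

```bash
python3 -m pendant '[[[2,0,30],0,0.6],[[2,0,50],0,0.6],[[2,0,61],0,0.6],[[2,0,61],0,0.6],[[2,0,61],0,0.95],[[2,0,61],0,0.95],[[2,0,61],0,0.95],[[2,0,61],0,0.95],[[2,0,61],0,0.95]]' 70
```

```text
time_s: 14.5
tool_pos: [0.5661, -0.3773, 0.0411]
tcp_rot: [[-0.051, 0.999, 0.003], [0.999, 0.051, -0.001], [-0.001, 0.003, -1.0]]
ft_force: [2.4, 0.2, 3.0]
grip_width: 0.093
gripper_force: 69.3
```

```bash
python3 -m pendant '[[[0,0,-10],0,0.95],[[0,0,-30],0,0.95],[[0,0,-80],0,0.95],[[0,0,-140],0,0.95],[[0,0,-150],0,0.95],[[0,0,-150],0,0.95]]'
python3 - <<'E'
from h import *
s=arm.state();print(s['grip_width'])
go(532,111.8,170,192)
E
```

```text
time_s: 15.25
tool_pos: [0.5635, -0.3773, 0.1902]
tcp_rot: [[-0.05, 0.999, -0.001], [0.999, 0.05, -0.0], [-0.0, -0.001, -1.0]]
ft_force: [-0.4, -1.1, -1.4]
grip_width: 0.092
gripper_force: 69.4
0.09192681201968579
[490.1  -6.9  20.1] roll -99.1 rows>= 9.3 tilt [-0.001 -0.    -1.   ] j7 24.2
```

```bash
python3 -m pendant '[[[490,-7,20],-99,0.95],[[490,-7,20],-99,0.95],[[490,-7,20],-99,0.95],[[490,-7,20],-99,0.95],[[490,-7,20],-99,0.95],[[490,-7,20],-99,0.95],[[490,-7,20],-99,0.95],[[490,-7,20],-99,0.95],[[490,-7,20],-99,0.95],[[490,-7,20],-99,0.95],[[490,-7,20],-99,0.95],[[490,-7,20],-99,0.95]]'; python3 -m pendant '[[[0,0,0],0,0.95],[[0,0,0],0,0.95]]'
python3 - <<'E'
from h import *
go(532,111.8,135,192)
for c in("top","scene"):
    im,d=imaging.camera(c);cv2.imwrite(f"pics/{c}9.png",im);np.save(f"pics/{c}9.npy",d)
    print(c,[(r["at"],round(r["confidence"],2)) for r in imaging.mark_of(c,"cash_key")][:3])
s=arm.state();print(s["tool_pos"],proj("scene",np.array(s["tool_pos"])-[0,0,.009]),proj("scene",np.array(s["tool_pos"])-[0,0,.034]))
a=cv2.imread('pics/top9.png')[150:230,100:200];b=cv2.imread('pics/scene9.png')[135:195,145:205]
cv2.imwrite('pics/z9.png',np.hstack([cv2.resize(a,(400,320),interpolation=2)[:320],cv2.resize(b,(400,400),interpolation=2)[:320]]))
cv2.imwrite('pics/z9.png',cv2.resize(b,(600,600),interpolation=2))
E
```

```text
time_s: 16.75
tool_pos: [0.5325, 0.1104, 0.1693]
tcp_rot: [[-0.979, -0.203, -0.001], [-0.203, 0.979, -0.001], [0.001, -0.0, -1.0]]
ft_force: [0.5, -0.0, -0.9]
grip_width: 0.094
gripper_force: 69.3
time_s: 17.0
tool_pos: [0.5328, 0.1116, 0.1701]
tcp_rot: [[-0.979, -0.205, 0.0], [-0.205, 0.979, -0.0], [-0.0, -0.0, -1.0]]
ft_force: [-0.5, -0.1, -0.5]
grip_width: 0.097
gripper_force: 69.3
[ 0.7  0.4 35.1] roll -0.2 rows>= 0.6 tilt [ 0. -0. -1.] j7 68.4
top [([150.5, 189.6], 0.63), ([336.1, 210.4], 0.5), ([139.7, 184.0], 0.43)]
scene [([310.1, 246.1], 0.69), ([167.9, 156.6], 0.62)]
[0.53271413 0.1119758  0.17012069] [168.67957048 159.87401089] [169.89442365 167.50729318]
```

View pics/z9.png

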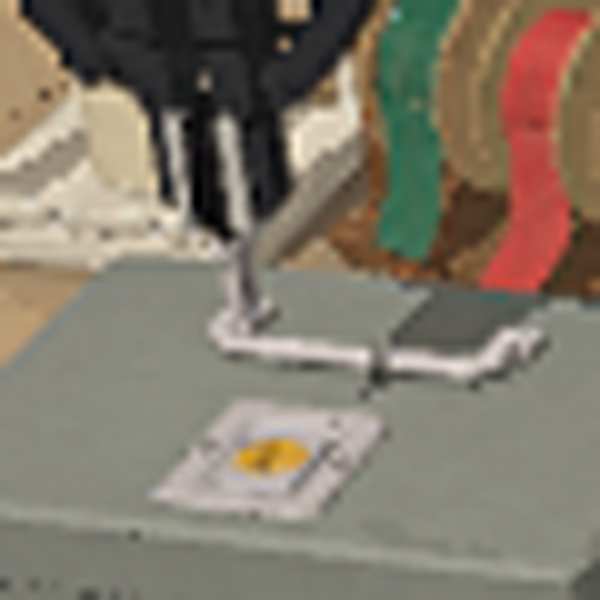

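The key hangs straight in the grip with its blade at crop (242,290), and the core sits flush in the plate with its brass face at (271,457). I'll lower it to the keyhole and feel for contact.

```bash
python3 -m pendant '[[[-0.8,0,25],0,0.95],[[-0.8,0,38],0,0.95],[[-0.8,0,41],0,0.95],[[-0.8,0,43],0,0.95],[[-0.8,0,45],0,0.95],[[-0.8,0,46],0,0.95],[[-0.8,0,46],0,0.95]]'
```

```text
time_s: 18.08
tool_pos: [0.5336, 0.1121, 0.1242]
tcp_rot: [[-0.979, -0.206, 0.0], [-0.206, 0.979, -0.0], [-0.0, -0.0, -1.0]]
ft_force: [-0.6, 1.0, 0.5]
grip_width: 0.092
gripper_force: 69.3
```

```bash
python3 -m pendant '[[[0,0,1],0,0.95],[[0,0,2],0,0.95],[[0,0,3],0,0.95],[[0,0,4],0,0.95],[[0,0,5],0,0.95],[[0,0,5],0,0.95]]'
```

```text
time_s: 18.82
tool_pos: [0.5333, 0.112, 0.1188]
tcp_rot: [[-0.979, -0.206, -0.0], [-0.206, 0.979, -0.0], [0.0, -0.0, -1.0]]
ft_force: [-0.8, -0.9, -0.2]
grip_width: 0.093
gripper_force: 69.3
```

It's in the keyhole (7.7 mm). Pushing on.

```bash
python3 -m pendant '[[[0,0,2],0,0.95],[[0,0,4],0,0.95],[[0,0,6],0,0.95],[[0,0,8],0,0.95],[[0,0,8],0,0.95]]'
```

```text
time_s: 19.45
tool_pos: [0.5329, 0.1121, 0.1107]
tcp_rot: [[-0.978, -0.206, -0.001], [-0.206, 0.978, -0.0], [0.001, 0.0, -1.0]]
ft_force: [-0.8, -1.0, 1.0]
grip_width: 0.094
gripper_force: 69.3
```

```bash
python3 -m pendant '[[[0,0,2],0,0.95],[[0,0,4],0,0.95],[[0,0,6],0,0.95],[[0,0,8],0,0.95],[[0,0,8],0,0.95]]'
```

```text
time_s: 20.08
tool_pos: [0.5345, 0.1125, 0.1041]
tcp_rot: [[-0.978, -0.206, 0.002], [-0.206, 0.978, 0.0], [-0.002, -0.0, -1.0]]
ft_force: [-1.8, -0.2, 6.0]
grip_width: 0.092
gripper_force: 70.5
```

```bash
python3 -m pendant '[[[0,0,1],2,0.95],[[0,0,2],-2,0.95],[[0,0,3],2,0.95],[[0,0,4],-2,0.95],[[0,0,4],0,0.95],[[0,0,4],0,0.95]]'
```

```text
time_s: 20.82
tool_pos: [0.5346, 0.1125, 0.1007]
tcp_rot: [[-0.979, -0.206, 0.002], [-0.206, 0.979, -0.0], [-0.002, -0.001, -1.0]]
ft_force: [-3.5, -1.6, 9.5]
grip_width: 0.095
gripper_force: 71.0
```

```bash
python3 -m pendant '[[[0,0,1],2,0.95],[[0,0,2],-2,0.95],[[0,0,2],0,0.95],[[0,0,2],0,0.95]]'
```

```text
time_s: 21.32
tool_pos: [0.5348, 0.1126, 0.1004]
tcp_rot: [[-0.979, -0.206, 0.002], [-0.206, 0.979, -0.002], [-0.002, -0.002, -1.0]]
ft_force: [-6.5, -3.3, 19.9]
grip_width: 0.093
gripper_force: 72.6
```

```bash
python3 -m pendant '[[[0,0,-1],0,0.95],[[0,-0.3,-1],10,0.95],[[0.1,-0.7,-1],20,0.95],[[0.3,-1,-1],30,0.95],[[0.5,-1.3,-1],40,0.95],[[0.5,-1.3,-1],40,0.95]]' 110; python3 -c "
from h import *
s=arm.state();print(s['ft_torque'])"
```

```text
time_s: 22.08
tool_pos: [0.5349, 0.1115, 0.1006]
tcp_rot: [[-0.882, 0.471, 0.003], [0.471, 0.882, -0.001], [-0.003, 0.001, -1.0]]
ft_force: [-3.2, -1.3, 13.4]
grip_width: 0.089
gripper_force: 107.5
[-0.40563497  0.88763972  0.05410223]
```

```bash
python3 -m pendant '[[[0,-0.3,0],10,0.95],[[0.1,-0.7,0],20,0.95],[[0.3,-1,0],30,0.95],[[0.5,-1.3,0],40,0.95],[[0.7,-1.5,0],50,0.95],[[1,-1.7,0],60,0.95],[[1,-1.7,0],60,0.95],[[1,-1.7,0],60,0.95]]' 110; python3 -c "
from h import *
s=arm.state();print(s['ft_torque']);go(532,112,101,92)"
```

```text
time_s: 23.08
tool_pos: [0.5338, 0.1105, 0.1006]
tcp_rot: [[-0.034, 0.999, 0.005], [0.999, 0.034, -0.0], [-0.0, 0.005, -1.0]]
ft_force: [-2.1, -1.5, 12.0]
grip_width: 0.091
gripper_force: 107.5
[-0.330372    0.63235781  0.04081425]
[ 1.6 -1.7 -0.4] roll -0.0 rows>= 0.0 tilt [ 0.005 -0.    -1.   ] j7 -25.9
```

```bash
python3 -m pendant '[[[0,0,0],3,0.95],[[0,0,0],3,0.95],[[0,0,0],3,0.95]]'; python3 -c "
from h import *
go(532,112,101,92)
im,d=imaging.camera('scene');cv2.imwrite('pics/s11.png',im)
t=[arm.state()['ft_torque'][2]]
for i in range(4): imaging.camera('top');t.append(arm.state()['ft_torque'][2])
print(np.round(t,3))
a=cv2.imread('pics/scene0.png')[165:215,140:190];b=im[165:215,140:190];c=im[140:200,145:205]
f=lambda x:cv2.resize(x,(260,260),interpolation=2)
cv2.imwrite('pics/z11.png',np.hstack([f(a),f(b),f(c)]))"
```

```text
time_s: 23.45
tool_pos: [0.5337, 0.1105, 0.1006]
tcp_rot: [[0.018, 1.0, 0.004], [1.0, -0.018, 0.0], [0.0, 0.004, -1.0]]
ft_force: [-2.6, -2.2, 12.2]
grip_width: 0.084
gripper_force: 107.5
[ 1.5 -1.7 -0.4] roll -3.0 rows>= 0.3 tilt [ 0.004  0.    -1.   ] j7 -28.7
[0.149 0.08  0.143 0.168 0.141]
```

View pics/z11.png

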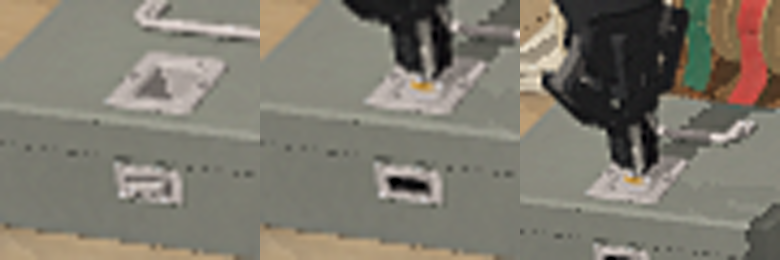

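The strike slot, which showed the bolt's end at (150,183), is now dark at (408,183), so the bolt is drawn. The key is held at about 103° with spring torque on it, so I'm handing in.

```bash
python3 -c "
from rig import arm
print(arm.job_done())"
```

```text
the job is handed in; nothing more can be done
None
```

The lock core is in flush, the square-headed key is fully in, and I handed the job in with the gripper holding it turned about 103° clockwise; the camera shows the bolt drawn.

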